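# Pick a reducing bush from behind the tall fittings

## Robot

A 6-joint arm with a two-finger parallel gripper is mounted at the origin on the work surface. World frame = base frame: x ahead of the robot, y to its left, z up, the work surface at z = 0. Lengths are in m, angles in rad, forces in N, time in s.
With the tool pointing down it reaches from about 0.275 to 0.85 m from the base axis. Payload 19 kg.
Tool frame: the origin (TCP) lies on the front face of the gripper's body, between the roots of the fingers; the fingertips stand 73 mm ahead of it and the grasp point (between the pads) lies 54 mm ahead of it; z points along the fingers, y is the direction in which the jaws open and shut (so a half turn about z gives the same grasp; the last joint's range is limited). The gripper opens to 85 mm and grips with 20 to 120 N. Pads are 22 mm wide; open, the fingers measure 114 mm over their backs; the gripper's body (76 mm by 85 mm) begins 54 mm behind the grasp point. The pads swing forward as they close: fully open they stand 13 mm farther back than shut.
Start: joints at [-1.422, 0.15, 1.437, -0, 1.554, -0.134], TCP at [0.16, -0.552, 0.304] pointing down, gripper open.
Joint ranges: [-2.8, 2.8], [-0.68, 2.1], [0.12, 2.68], [-1.39, 4.53], [0.16, 2.79], [-2.81, 2.81]. Speed limits (rad/s): [1.89, 1.89, 2.22, 3.01, 3.01, 3.01].

## Interface

Orientations are given as [roll, pitch, yaw] about the fixed x, y, z axes, in that order (R = Rz(yaw) Ry(pitch) Rx(roll)).
In Python, from bench import r gives the robot as it stands.
- The arm moves only by the tool arm_command, never from a script. Its argument "steps" is a list of rows, each a list of 5 numbers: the gripper command: -1 is fully open, 1 is shut, values between are in proportion, then the shift along the tool's x, y, z in units of 30 mm (1.0 is 30 mm), then the turn about the tool's z in degrees. In form: [[fingers, dx, dy, dz, yaw], ...]. A call has 1 to 20 rows; each row shifts and turns the commanded pose from where the row before left it, along the tool's axes as they then stand; what a row does not reach is not made up. A row lasts 1/12 s, in which the tool goes at most 41.7 mm and 7.16 degrees, less where a joint would pass 70% of its speed; a pose out of reach is approached as far as the arm can. A call is refused whole if a number of a shift passes 1 or a number of a turn 7.16, either way. A call with a gripper value outside its range is refused whole. The fingers move at their own pace and stop on an object; the grip force is fixed at half the most. Time passes only in rows, so rows that do not move let the fingers close. It gives the time, the measured TCP pose, the force and the opening at its end, in the units of the state.
- r.get_obs(): the state, without advancing time (a new reading comes with each control period).
- r.read_camera(name): name is "side" or "top" or "wrist"; returns a dict with "color" (384x512x3 uint8, red, green, blue), "mtx" (3x3 intrinsics, pixels), "k1" (the pictures are not rectified: a ray, as slopes to the right and down, at radius r is drawn at 1 + k1 r^2 times it, then the intrinsics apply), "view" (4x4, takes a point from world to camera coordinates). Camera axes: x right, y down, z forward; pixel columns grow to the right and rows downward; lengths in m; the calibration is good to about 2 mm. A picture is of the moment at which its call begins. There is no depth.
- r.hand_in(): hands the job in, once; it reports no verdict.
Trained networks look in the newest picture that a camera, given by its name, has taken for a name from the list of things; names that differ only in an ending like _2 or _b are one class to them, and where a whole thing is asked for, a point or a joint stands for the part that bears it (a point fixed in the world has none). Each returns a list of dicts, best first, with "p" (0 to 1); they miss things now and then, are a little off and sometimes report something else, mostly with a low value. They report only what shows in the picture. A call takes as long as a camera call. They do not tell look-alikes from the thing itself.
- r.find_in(target, camera): "centre" ([x, y, z] in m, in world coordinates, good to about 4 mm: the middle of the surface that is visible of it).
- r.trace(target, camera): "mask" (384x512 bool, what is visible of it).
- r.pinpoint(target, camera): "centre" ([x, y, z] in m, in world coordinates, good to about 4 mm: a listed point, or the origin of a listed thing).
The state is a dict: "t": time; "q": joint angles; "joint_vel": joint speeds; "effort": joint torques, N m; "position": TCP position; "eef_rot": TCP orientation; "contact_force": force on the tool from outside, world axes, zero at the start; "ft_torque": the same for the moment, N m; "grip_width": finger opening in m.
Only numpy, scipy, OpenCV 4.12 (cv2) and the standard library are available. Lean on these libraries where they do the work, as an engineer would, in place of code of your own. Each camera call takes 0.05 s, during which the arm holds its last target. There are 200 camera calls.

## Task

The reducing bush at the back of the green stock tray is wanted for an order, but three tall brass fittings crowd round it. Stand all three together on the black rubber mat, take the bush out and stand it upright in the grey order tray, then put each tall fitting back upright in the stock tray where it stood before. Do not knock any of them over, and leave the small cap and nipple in the stock tray and the elbow in the order tray where they are.

Things in the scene. Friction and masses are not known exactly. Their poses are not given: they have to be found in the camera images.
- valve: Tall brass angle stop valve, 112 mm high, loose, 0.45 kg: hex foot 42 mm wide, round body to 52 mm wide, side outlet 31 mm thick centred 45 mm up and reaching 42 mm from the axis along its own -x (at the start towards the stock tray's front, -x); on top an aluminium handwheel 56 mm in diameter, rim at heights 96 to 108 mm, good to grip. Its origin is the centre of its underside, z up.
- check: Tall brass spring check valve, 100 mm high, loose, upright, about 0.55 kg: a round body 56 mm in diameter from 20 to 78 mm height, with a hexagon 48 mm across flats (55 mm across corners) below it and another above it up to 96 mm, and a round lip on top. Its origin is the centre of its underside, z up.
- barrel: Tall plain brass barrel nipple (straight tube), 110 mm high, 42 mm in diameter all the way, threaded at both ends, its end closed by a grey plug, loose, upright, about 0.35 kg. Its origin is the centre of its underside, z up.
- bush: Low brass reducing bush, 30 mm high, loose, 0.18 kg: hex collar 46 mm across flats (53 corners), 12 mm high; above it a round threaded spigot 36 mm in diameter with a 25 mm bore. It stands behind (+x of) one tall fitting and between the two others, 3 to 15 mm from them: too close to be gripped while they are there. Its origin is the centre of its underside, z up.
- stock: Green stock tray, fixed, 200 mm (its x) by 250 mm (its y), 22 mm high; floor and walls 4 mm thick (floor 4 mm above the origin); blank yellow label on its front, -x. The tall fittings, bush, cap and nipple stand in it at the start. Origin: centre of its underside, on the bench.
- mat: Black rubber mat, flat on the bench, fixed, 280 mm (its x) by 160 mm (its y), 4 mm thick, empty at the start; the side area for the three tall fittings. It may lie left or right of the stock tray. Origin: centre of its underside.
- order: Grey plastic order tray, fixed, 220 mm (its x) by 170 mm (its y), 40 mm high; floor and walls 4 mm thick (floor 4 mm above the origin). An elbow lies in its -x half; its +x half is free. It is on the other side of the stock tray from the mat. Origin: centre of its underside.
- cap: Small round brass pipe cap, 38 mm in diameter, 26 mm high, loose, standing in one back corner of the stock tray; stays there. Its origin is the centre of its underside, z up.
- nipple: Small brass hexagon nipple, 40 mm high, threads 26 mm in diameter and a hexagon 32 mm across flats at mid height, loose, standing in the other back corner of the stock tray; stays there. Its origin is the centre of its underside, z up.
- elbow: Brass 90 degree elbow lying flat, about 55 mm by 55 mm, 36 mm high, loose, in the -x half of the order tray; stays there. Origin: middle of it, on its underside, z up.
Mind the look-alikes: they are no part of the job. Leave any pink or turquoise look-alike of the bush alone. Leave any pink or red look-alike of the check alone.

How it is judged:
By the outcome, as a careful person would: the job done as asked, in the order asked, and still so for the second after the job is handed in, with the robot touching nothing.
It also fails if it takes over 144 s, if anything falls off the work surface, if the arm or the gripper's body presses on something with over 40 N, if the wrist force passes 120 N, or if a joint passes its speed limit or range.

## Working session

There is one attempt and no reset: what is moved stays moved. The work goes in short steps, Python scripts to look and compute and a tool call to move; the robot and the scene stay as the last step left them, time stands still between calls to the robot, and variables do not carry over. Pictures are saved under pics/ and viewed, about 12 in all and at most 16, crops included, and the job is handed in when it is done.

Besides the shell and the picture viewer there is one more tool, called after "Call:" by a JSON object that holds its "op" and its "data". arm_command: Moves the arm, as the interface text tells. Its arguments: {"type":"object","properties":{"steps":{"type":"array"}},"required":["steps"]}

```bash
ls; mkdir -p pics; cat > h.py <<'E'
from bench import r
import numpy as np, cv2
def snap(cam,name=None):
    d=r.read_camera(cam)
    if name: cv2.imwrite(f'pics/{name}.png',cv2.cvtColor(d['color'],cv2.COLOR_RGB2BGR))
    return d
def proj(d,p):
    c=d['view']@np.append(p,1); s=c[:2]/c[2]; s=s*(1+d['k1']*(s@s))
    return (d['mtx']@np.append(s,1))[:2]
def ray(d,uv,z):
    s0=(np.linalg.inv(d['mtx'])@np.array([uv[0],uv[1],1.]))[:2]; s=s0.copy()
    for _ in range(20): s=s0/(1+d['k1']*(s@s))
    R=d['view'][:3,:3]; t=d['view'][:3,3]; o=-R.T@t; v=R.T@np.append(s,1)
    return o+v*(z-o[2])/v[2]
E
python3 - <<'E'
from h import *
np.set_printoptions(precision=3,suppress=True)
o=r.get_obs(); print(o)
for cam in ['top','side']:
    d=snap(cam,cam+'0'); 
    for n in ['valve','check','barrel','bush','stock','mat','order','cap','nipple','elbow']:
        print(cam,n,[(round(x['p'],2),np.round(x['centre'],3),np.round(proj(d,x['centre']))) for x in r.pinpoint(n,cam)[:4]])
a=cv2.imread('pics/top0.png');b=cv2.imread('pics/side0.png')
E
```

```text
pics
{'t': 0.0, 'q': array([-1.422,  0.151,  1.438,  0.   ,  1.554, -0.134]), 'joint_vel': array([ 0.   , -0.   , -0.   ,  0.   ,  0.   ,  0.001]), 'effort': array([  0.002, -71.306, -57.086,   0.   ,   0.009,  -0.   ]), 'position': array([ 0.16 , -0.552,  0.303]), 'eef_rot': array([-3.14 , -0.   ,  0.283]), 'contact_force': array([0.427, 0.439, 0.489]), 'ft_torque': array([-0.001,  0.027, -0.002]), 'grip_width': 0.08543154676268709}
top valve [(0.92, array([ 0.564, -0.03 ,  0.001]), array([260., 194.]))]
top check [(0.91, array([0.423, 0.149, 0.002]), array([199., 242.])), (0.91, array([ 0.429, -0.184, -0.   ]), array([314., 240.])), (0.84, array([0.598, 0.033, 0.005]), array([239., 183.]))]
top barrel [(0.7, array([ 0.602, -0.086,  0.006]), array([279., 181.])), (0.16, array([0.598, 0.035, 0.007]), array([238., 182.]))]
top bush [(0.8, array([ 0.7  ,  0.161, -0.   ]), array([197., 150.])), (0.47, array([ 0.618, -0.026,  0.002]), array([259., 176.])), (0.46, array([ 0.552,  0.162, -0.001]), array([195., 198.])), (0.24, array([ 0.588, -0.028,  0.002]), array([260., 186.]))]
top stock
[... 934 characters left out ...]
260., 183.]))]
side bush [(0.91, array([ 0.7  ,  0.163, -0.001]), array([160., 225.])), (0.67, array([0.555, 0.161, 0.   ]), array([206., 256.])), (0.64, array([ 0.617, -0.029,  0.003]), array([239., 193.]))]
side stock [(0.66, array([ 0.588, -0.026, -0.001]), array([248., 199.]))]
side mat [(0.6, array([0.498, 0.338, 0.002]), array([164., 336.]))]
side order [(0.87, array([ 0.494, -0.357, -0.002]), array([345., 147.]))]
side cap [(0.4, array([ 0.657, -0.116, -0.001]), array([248., 169.]))]
side nipple [(0.76, array([0.654, 0.072, 0.005]), array([201., 209.])), (0.41, array([0.595, 0.032, 0.005]), array([230., 211.]))]
side elbow [(0.91, array([ 0.434, -0.339,  0.004]), array([361., 157.]))]
```

```bash
python3 - <<'E'
import cv2,numpy as np
a=cv2.imread('pics/top0.png');b=cv2.imread('pics/side0.png')
cv2.imwrite('pics/c_top.png',cv2.resize(a[120:300,90:430],None,fx=2.3,fy=2.3,interpolation=cv2.INTER_CUBIC))
cv2.imwrite('pics/c_side.png',cv2.resize(b[100:380,80:440],None,fx=2.1,fy=2.1,interpolation=cv2.INTER_CUBIC))
E
```

```text
(no output)
```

View pics/c_top.png

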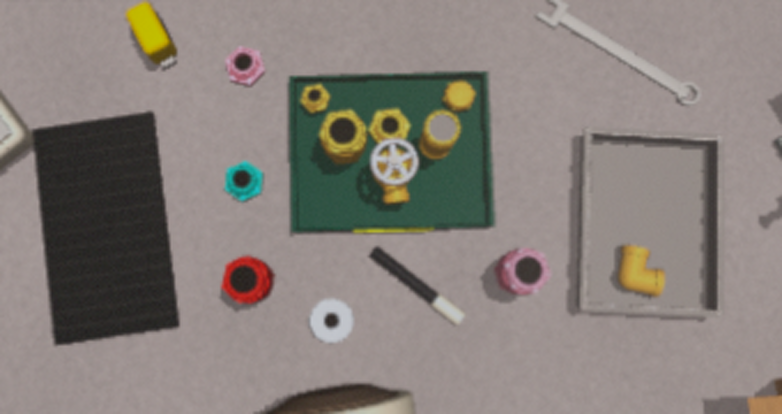

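View pics/c_side.png

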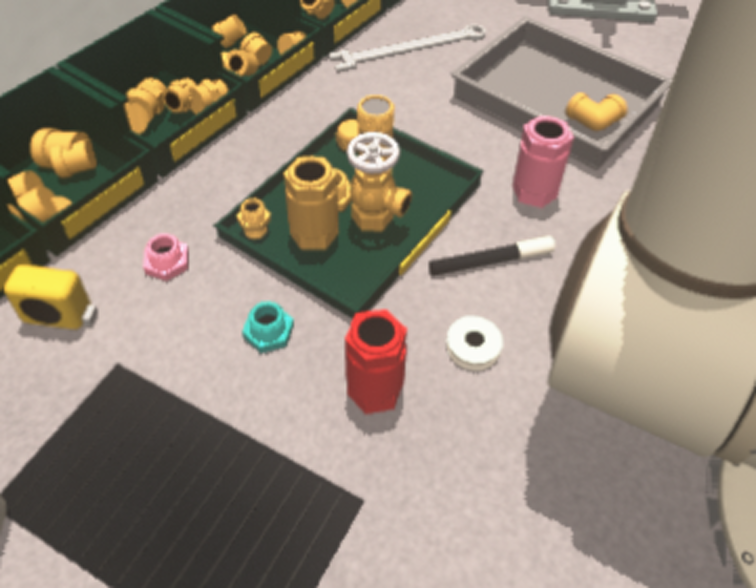

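Top view, full-frame pixels:
- **Check:** three candidates, at (239,183) brass in the tray, (199,242) red and (314,240) pink. The brass one in the tray fits.
- **Bush:** three candidates, at (259,176) brass behind the valve, (197,150) pink and (195,198) turquoise. The brass one between the tall fittings fits.

The enlarged crops confirm both. The mat is on the left (+y) and the order tray on the right.

I'll turn to yaw 90° so that tool x = world y and tool y = world x, then go above the valve.

Call:
{"op": "arm_command", "data": {"steps": [[-1, 0, 0, 0, -7.1], [-1, 0, 0, 0, -7.1], [-1, 0, 0, 0, -7.1], [-1, 0, 0, 0, -7.1], [-1, 0, 0, 0, -7.1], [-1, 0, 0, 0, -7.1], [-1, 0, 0, 0, -7.1], [-1, 0, 0, 0, -7.1], [-1, 0, 0, 0, -7.1], [-1, 0, 0, 0, -7.1], [-1, 0, 0, 0, -2.8]]}}

```text
t: 2.02
position: [0.1604, -0.5521, 0.3039]
eef_rot: [3.142, -0.0, 1.579]
contact_force: [0.7, -0.6, -0.1]
grip_width: 0.0852
```

Call:
{"op": "arm_command", "data": {"steps": [[-1, 0.97, 0.74, 0, 0], [-1, 0.97, 0.74, 0, 0], [-1, 0.97, 0.74, 0, 0], [-1, 0.97, 0.74, 0, 0], [-1, 0.97, 0.74, 0, 0], [-1, 0.97, 0.74, 0, 0], [-1, 0.97, 0.74, 0, 0], [-1, 0.97, 0.74, 0, 0], [-1, 0.97, 0.74, 0, 0], [-1, 0.97, 0.74, 0, 0], [-1, 0.97, 0.74, 0, 0], [-1, 0.97, 0.74, 0, 0], [-1, 0.97, 0.74, 0, 0], [-1, 0.97, 0.74, 0, 0], [-1, 0.97, 0.74, 0, 0], [-1, 0.97, 0.74, 0, 0], [-1, 0.97, 0.74, 0, 0], [-1, 0.97, 0.74, 0, 0], [-1, 0, 0, 0, 0], [-1, 0, 0, 0, 0]]}}

```text
t: 3.68
position: [0.5606, -0.0268, 0.3034]
eef_rot: [-3.141, -0.0, 1.574]
contact_force: [-0.7, -0.1, 0.0]
grip_width: 0.0856
```

```bash
cat > look.py <<'E'
from h import *
import sys
np.set_printoptions(precision=4,suppress=True)
def fit(cam,n):
    d=snap(cam)
    return [(round(x['p'],2),np.round(x['centre'],4)) for x in r.pinpoint(n,cam)[:2]]
o=r.get_obs(); print(o['t'],o['position'],o['eef_rot'],o['contact_force'],o['grip_width'])
name=sys.argv[1]
d=snap('wrist',name)
for n in sys.argv[2:]:
    print(n,[(round(x['p'],2),np.round(x['centre'],4),np.round(proj(d,x['centre']))) for x in r.pinpoint(n,'wrist')[:3]])
E
python3 look.py w1 valve check barrel bush stock
```

```text
3.6833 [ 0.5606 -0.0268  0.3034] [-3.1408 -0.0003  1.5736] [-0.7253 -0.1221  0.0234] 0.08560557629483989
valve [(0.84, array([ 0.5618, -0.0274,  0.006 ]), array([259., 165.]))]
check [(0.93, array([ 0.4327, -0.1827, -0.0017]), array([177., 260.])), (0.69, array([ 0.4227,  0.1499, -0.0037]), array([146.,  21.])), (0.65, array([0.5972, 0.0342, 0.0028]), array([287., 119.]))]
barrel []
bush [(0.94, array([0.5474, 0.1588, 0.0002]), array([248.,  11.])), (0.67, array([ 0.6167, -0.0324,  0.0069]), array([299., 169.])), (0.6, array([ 0.7022,  0.1617, -0.0001]), array([378.,   9.]))]
stock [(0.74, array([ 0.5902, -0.0225,  0.0028]), array([280., 161.]))]
```

View pics/w1.png

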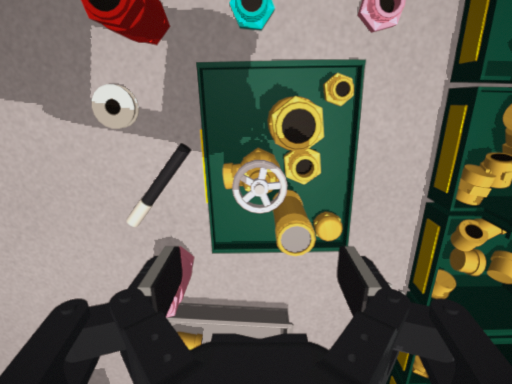

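```bash
python3 - <<'E'
from h import *
np.set_printoptions(precision=4,suppress=True)
d=snap('wrist'); 
for n,uv,z in [('valve',(260,186.5),.108),('check',(299,123),.104),('barrel',(295.5,237.5),.114),('bush',(302.5,166),.034),('cap',(327.5,225),.03),('nip',(343,89),.044)]: print(n,ray(d,uv,z))
for n in ['valve','check','barrel','bush']:
    for x in r.trace(n,'wrist')[:3]:
        v,u=np.nonzero(x['mask']); print(n,round(x['p'],2),u.min(),u.max(),v.min(),v.max())
# tray edges from corners in picture
for uv in [(199,65),(364,62),(212,251),(349,247)]: print(ray(d,uv,.022))
t=snap('top')
for uv in [(90+35/2.3,120+130/2.3),(90+152/2.3,120+113/2.3),(90+178/2.3,120+325/2.3),(90+57/2.3,120+343/2.3)]: print('mat',ray(t,uv,.004))
E
```

```text
valve [ 0.5616 -0.0291  0.108 ]
check [0.599  0.0334 0.104 ]
barrel [ 0.5992 -0.0838  0.114 ]
bush [ 0.6157 -0.0246  0.034 ]
cap [ 0.6551 -0.1087  0.03  ]
nip [0.6559 0.0669 0.044 ]
valve 0.76 223 287 146 210
check 0.84 82 169 0 43
check 0.77 268 323 93 149
check 0.77 168 194 245 314
barrel 0.57 275 314 189 252
barrel 0.29 166 294 301 342
bush 0.83 230 273 0 28
bush 0.81 285 320 147 181
bush 0.63 358 404 0 29
[0.4899 0.0946 0.022 ]
[0.6845 0.0981 0.022 ]
[ 0.4917 -0.1539  0.022 ]
[ 0.6916 -0.1477  0.022 ]
mat [0.6187 0.4326 0.004 ]
mat [0.6402 0.2805 0.004 ]
mat [0.3689 0.2407 0.004 ]
mat [0.3467 0.3932 0.004 ]
```

Brass fittings measured close up: valve (0.562, -0.029), check (0.599, 0.033), barrel (0.599, -0.084), bush (0.616, -0.025). I'll grip the handwheel along x.

Call:
{"op": "arm_command", "data": {"steps": [[-1, -0.07, 0.03, 0, 0], [-1, 0, 0, 0.97, 0], [-1, 0, 0, 0.97, 0], [-1, 0, 0, 0.97, 0], [-1, 0, 0, 0.97, 0], [-1, 0, 0, 0.97, 0], [-1, 0, 0, 0, 0], [-1, 0, 0, 0, 0]]}}

```text
t: 4.95
position: [0.5606, -0.0304, 0.1581]
eef_rot: [-3.139, -0.001, 1.571]
contact_force: [0.5, -0.0, 1.7]
grip_width: 0.0855
```

Call:
{"op": "arm_command", "data": {"steps": [[1, 0, 0, 0, 0], [1, 0, 0, 0, 0], [1, 0, 0, 0, 0], [1, 0, 0, 0, 0], [1, 0, 0, 0, 0], [1, 0, 0, 0, 0], [1, 0, 0, 0, 0], [1, 0, 0, 0, 0]]}}

```text
t: 5.62
position: [0.5616, -0.0306, 0.1608]
eef_rot: [3.138, 0.001, 1.571]
contact_force: [-2.5, 0.4, 12.6]
grip_width: 0.0538
```

Call:
{"op": "arm_command", "data": {"steps": [[1, 0, 0, -0.3, 0], [1, 0, 0, -0.4, 0], [1, 0, 0, 0, 0], [1, 0, 0, 0, 0]]}}

```text
t: 5.95
position: [0.5612, -0.0305, 0.1806]
eef_rot: [3.14, 0.0, 1.571]
contact_force: [0.5, 1.0, -5.4]
grip_width: 0.0539
```

```bash
python3 - <<'E'
from h import *
d=snap('wrist'); a=cv2.cvtColor(d['color'],cv2.COLOR_RGB2BGR)
s=snap('side'); b=cv2.resize(cv2.cvtColor(s['color'],cv2.COLOR_RGB2BGR)[80:272,150:406],(512,384),interpolation=cv2.INTER_CUBIC)
cv2.imwrite('pics/g1.png',cv2.resize(np.hstack([a,b]),(800,300)))
E
```

```text
(no output)
```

View pics/g1.png

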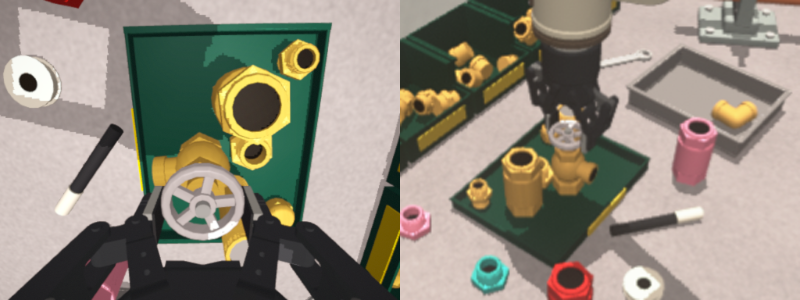

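The valve is held (about 5 N of weight on the wrist). Next: lift, and carry it to the -x end of the mat.

Call:
{"op": "arm_command", "data": {"steps": [[1, 0, 0, -0.7, 0], [1, 0, 0, -0.95, 0], [1, 0, 0, -0.95, 0], [1, 0, 0, -0.95, 0], [1, 0, 0, -0.3, 0]]}}

```text
t: 6.47
position: [0.5615, -0.0305, 0.2987]
eef_rot: [3.137, 0.001, 1.571]
contact_force: [0.8, 1.1, -4.8]
grip_width: 0.054
```

Call:
{"op": "arm_command", "data": {"steps": [[1, 0.45, -0.2, 0, 0], [1, 0.91, -0.4, 0, 0], [1, 0.91, -0.4, 0, 0], [1, 0.91, -0.4, 0, 0], [1, 0.91, -0.4, 0, 0], [1, 0.91, -0.4, 0, 0], [1, 0.91, -0.4, 0, 0], [1, 0.91, -0.4, 0, 0], [1, 0.91, -0.4, 0, 0], [1, 0.91, -0.4, 0, 0], [1, 0.91, -0.4, 0, 0], [1, 0.91, -0.4, 0, 0], [1, 0.91, -0.4, 0, 0], [1, 0.45, -0.2, 0, 0], [1, 0, 0, 0, 0], [1, 0, 0, 0, 0], [1, 0, 0, 0, 0]]}}

```text
t: 7.88
position: [0.4047, 0.3239, 0.2938]
eef_rot: [-3.14, 0.001, 1.571]
contact_force: [1.3, -0.0, -4.6]
grip_width: 0.0541
```

Call:
{"op": "arm_command", "data": {"steps": [[1, 0, 0, 0.8, 0], [1, 0, 0, 1, 0], [1, 0, 0, 1, 0], [1, 0, 0, 0.9, 0], [1, 0, 0, 0.4, 0], [1, 0, 0, 0.2, 0], [1, 0, 0, 0.1, 0], [1, 0, 0, 0, 0], [1, 0, 0, 0, 0]]}}

```text
t: 8.63
position: [0.4055, 0.3244, 0.1643]
eef_rot: [3.14, -0.001, 1.571]
contact_force: [0.3, 0.9, -5.0]
grip_width: 0.0537
```

Call:
{"op": "arm_command", "data": {"steps": [[1, 0, 0, 0.05, 0], [1, 0, 0, 0.05, 0], [1, 0, 0, 0.05, 0], [1, 0, 0, 0, 0], [1, 0, 0, 0, 0]]}}

```text
t: 9.05
position: [0.4054, 0.3249, 0.1608]
eef_rot: [3.139, -0.002, 1.571]
contact_force: [-6.2, -1.5, 21.7]
grip_width: 0.0542
```

Call:
{"op": "arm_command", "data": {"steps": [[0.3, 0, 0, -0.03, 0], [-0.6, 0, 0, 0, 0], [-0.6, 0, 0, 0, 0], [-0.6, 0, 0, 0, 0], [-0.6, 0, 0, 0, 0], [-0.6, 0, 0, 0, 0]]}}

```text
t: 9.55
position: [0.4049, 0.3242, 0.1594]
eef_rot: [3.142, -0.0, 1.571]
contact_force: [-0.6, -1.3, 0.4]
grip_width: 0.0686
```

Call:
{"op": "arm_command", "data": {"steps": [[-0.6, 0, 0, -0.5, 0], [-0.6, 0, 0, -1, 0], [-0.6, 0, 0, -1, 0], [-0.6, 0, 0, -1, 0], [-1, 0, 0, -1, 0], [-1, 0, 0, 0, 0], [-1, 0, 0, 0, 0]]}}

```text
t: 10.13
position: [0.4052, 0.3244, 0.2957]
eef_rot: [3.139, -0.002, 1.571]
contact_force: [-0.4, 0.1, -1.1]
grip_width: 0.0857
```

```bash
python3 look.py w2 valve mat
```

```text
10.1333 [0.4052 0.3244 0.2957] [ 3.1391 -0.0015  1.5709] [-0.3805  0.1226 -1.145 ] 0.08569944087567416
valve [(0.72, array([0.409 , 0.3304, 0.0018]), array([261., 161.])), (0.4, array([0.4959, 0.3401, 0.0011]), array([325., 154.]))]
mat [(0.91, array([ 0.4927,  0.3385, -0.0007]), array([323., 155.]))]
```

View pics/w2.png

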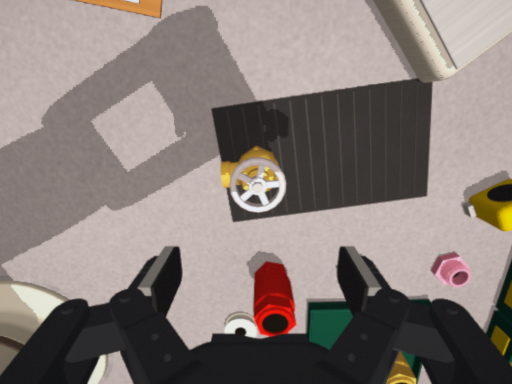

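The valve stands well within the mat: wheel at (258,185), mat spans (215–432, 85–220). Now the barrel.

Call:
{"op": "arm_command", "data": {"steps": [[-1, -0.91, 0.43, 0, 0], [-1, -0.91, 0.43, 0, 0], [-1, -0.91, 0.43, 0, 0], [-1, -0.91, 0.43, 0, 0], [-1, -0.91, 0.43, 0, 0], [-1, -0.91, 0.43, 0, 0], [-1, -0.91, 0.43, 0, 0], [-1, -0.91, 0.43, 0, 0], [-1, -0.91, 0.43, 0, 0], [-1, -0.91, 0.43, 0, 0], [-1, -0.91, 0.43, 0, 0], [-1, -0.91, 0.43, 0, 0], [-1, -0.91, 0.43, 0, 0], [-1, -0.91, 0.43, 0, 0], [-1, -0.9, 0.43, 0, 0], [-1, 0, 0, 0, 0], [-1, 0, 0, 0, 0]]}}

```text
t: 11.7
position: [0.5985, -0.0863, 0.2924]
eef_rot: [-3.139, -0.001, 1.569]
contact_force: [0.6, 1.1, 0.4]
grip_width: 0.0853
```

```bash
python3 look.py w3 barrel check bush
```

```text
11.7 [ 0.5985 -0.0863  0.2924] [-3.1388 -0.0009  1.5688] [0.5549 1.12   0.3801] 0.0852513773312472
barrel [(0.66, array([ 0.5993, -0.0843,  0.0027]), array([260., 165.])), (0.3, array([ 0.4906, -0.3544, -0.002 ]), array([195., 322.]))]
check [(0.81, array([ 0.4365, -0.1807,  0.0015]), array([148., 230.])), (0.75, array([ 0.5956,  0.0338, -0.0006]), array([256.,  69.]))]
bush [(0.73, array([ 0.6189, -0.0276,  0.0077]), array([275., 122.]))]
```

View pics/w3.png

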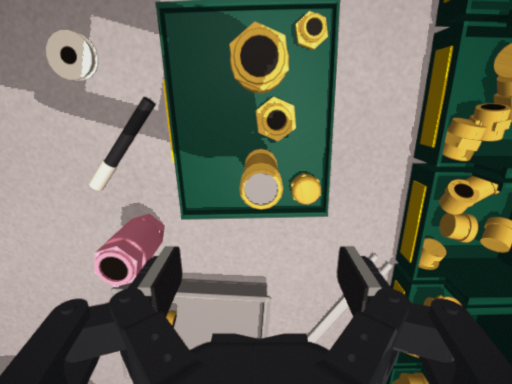

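The barrel's plug is at (261,188), directly under the tool. Descend and grip.

Call:
{"op": "arm_command", "data": {"steps": [[-1, 0, 0.02, 0.9, 0], [-1, 0, 0, 0.9, 0], [-1, 0, 0, 0.9, 0], [-1, 0, 0, 0.9, 0], [-1, 0, 0, 0.9, 0], [-1, 0, 0, 0.9, 0], [-1, 0, 0, 0, 0], [-1, 0, 0, 0, 0]]}}

```text
t: 12.57
position: [0.5985, -0.0842, 0.1321]
eef_rot: [-3.14, -0.001, 1.572]
contact_force: [0.6, -0.2, 1.0]
grip_width: 0.0852
```

Call:
{"op": "arm_command", "data": {"steps": [[1, 0, 0, 0, 0], [1, 0, 0, 0, 0], [1, 0, 0, 0, 0], [1, 0, 0, 0, 0], [1, 0, 0, 0, 0], [1, 0, 0, 0, 0], [1, 0, 0, 0, 0], [1, 0, 0, 0, 0], [1, 0, 0, 0, 0], [1, 0, 0, 0, 0]]}}

```text
t: 13.4
position: [0.5995, -0.0851, 0.1339]
eef_rot: [3.14, 0.0, 1.571]
contact_force: [-1.7, 0.9, 8.6]
grip_width: 0.041
```

Call:
{"op": "arm_command", "data": {"steps": [[1, 0, 0, -0.3, 0], [1, 0, 0, -0.7, 0], [1, 0, 0, -0.95, 0], [1, 0, 0, -0.95, 0], [1, 0, 0, -0.95, 0], [1, 0, 0, -0.6, 0], [1, 0, 0, 0, 0]]}}

```text
t: 13.98
position: [0.5997, -0.0852, 0.2709]
eef_rot: [3.135, 0.002, 1.571]
contact_force: [-0.1, -1.2, -3.5]
grip_width: 0.041
```

Call:
{"op": "arm_command", "data": {"steps": [[1, 0.6, -0.17, 0, 0], [1, 0.95, -0.23, 0, 0], [1, 0.95, -0.23, 0, 0], [1, 0.95, -0.23, 0, 0], [1, 0.95, -0.23, 0, 0], [1, 0.95, -0.23, 0, 0], [1, 0.95, -0.23, 0, 0], [1, 0.95, -0.23, 0, 0], [1, 0.95, -0.23, 0, 0], [1, 0.95, -0.23, 0, 0], [1, 0.95, -0.23, 0, 0], [1, 0.95, -0.23, 0, 0], [1, 0.95, -0.23, 0, 0], [1, 0.95, -0.23, 0, 0], [1, 0.95, -0.23, 0, 0], [1, 0.6, -0.17, 0, 0], [1, 0, 0, 0, 0], [1, 0, 0, 0, 0], [1, 0, 0, 0, 0]]}}

```text
t: 15.57
position: [0.4921, 0.3496, 0.2652]
eef_rot: [-3.141, 0.001, 1.571]
contact_force: [1.1, -0.2, -3.2]
grip_width: 0.0408
```

Call:
{"op": "arm_command", "data": {"steps": [[1, 0, 0, 0.8, 0], [1, 0, 0, 1, 0], [1, 0, 0, 1, 0], [1, 0, 0, 1, 0], [1, 0, 0, 0.5, 0], [1, 0, 0, 0.15, 0], [1, 0, 0, 0, 0], [1, 0, 0, 0, 0]]}}

```text
t: 16.23
position: [0.4925, 0.349, 0.1322]
eef_rot: [-3.141, 0.0, 1.57]
contact_force: [-0.0, 0.5, -3.3]
grip_width: 0.0408
```

Call:
{"op": "arm_command", "data": {"steps": [[1, 0, 0, 0.05, 0], [1, 0, 0, 0, 0], [1, 0, 0, 0, 0]]}}

```text
t: 16.48
position: [0.4926, 0.3495, 0.1316]
eef_rot: [3.141, -0.0, 1.57]
contact_force: [-2.1, -2.6, 7.6]
grip_width: 0.0412
```

Call:
{"op": "arm_command", "data": {"steps": [[0.2, 0, 0, 0, 0], [-0.4, 0, 0, 0, 0], [-0.4, 0, 0, 0, 0], [-0.4, 0, 0, 0, 0], [-0.4, 0, 0, 0, 0], [-0.4, 0, 0, 0, 0], [-0.4, 0, 0, -0.5, 0], [-0.4, 0, 0, -1, 0], [-0.4, 0, 0, -1, 0], [-0.4, 0, 0, -1, 0], [-1, 0, 0, -1, 0], [-1, 0, 0, -0.8, 0], [-1, 0, 0, 0, 0]]}}

```text
t: 17.57
position: [0.493, 0.3504, 0.2953]
eef_rot: [3.135, -0.003, 1.571]
contact_force: [0.7, -0.0, 1.5]
grip_width: 0.0855
```

Call:
{"op": "arm_command", "data": {"steps": [[-1, -0.95, 0.32, 0, 0], [-1, -0.95, 0.32, 0, 0], [-1, -0.95, 0.32, 0, 0], [-1, -0.95, 0.32, 0, 0], [-1, -0.95, 0.32, 0, 0], [-1, -0.95, 0.32, 0, 0], [-1, -0.95, 0.32, 0, 0], [-1, -0.95, 0.32, 0, 0], [-1, -0.95, 0.32, 0, 0], [-1, -0.95, 0.32, 0, 0], [-1, -0.98, 0.34, 0, 0], [-1, 0, 0, 0, 0], [-1, 0, 0, 0, 0]]}}

```text
t: 18.65
position: [0.5986, 0.0342, 0.2891]
eef_rot: [-3.141, -0.0, 1.568]
contact_force: [-0.0, 1.2, -0.2]
grip_width: 0.0857
```

```bash
python3 look.py w4 check bush; python3 - <<'E'
from h import *
snap('top'); print([(round(x['p'],2),np.round(x['centre'],3)) for n in ['valve','barrel'] for x in r.pinpoint(n,'top')[:2]])
E
```

```text
18.65 [0.5986 0.0342 0.2891] [-3.1407 -0.0002  1.5685] [-0.0318  1.1665 -0.1542] 0.08568549733173575
check [(0.94, array([0.5937, 0.0372, 0.0011]), array([255., 164.])), (0.79, array([ 0.4228,  0.1494, -0.0054]), array([117.,  75.]))]
bush [(0.95, array([ 0.7041,  0.1639, -0.0007]), array([346.,  60.])), (0.73, array([0.5511, 0.1606, 0.0003]), array([219.,  63.])), (0.56, array([ 0.6199, -0.0314,  0.0087]), array([274., 214.]))]
[(0.74, array([0.41 , 0.325, 0.003])), (0.55, array([0.489, 0.351, 0.006]))]
```

View pics/w4.png

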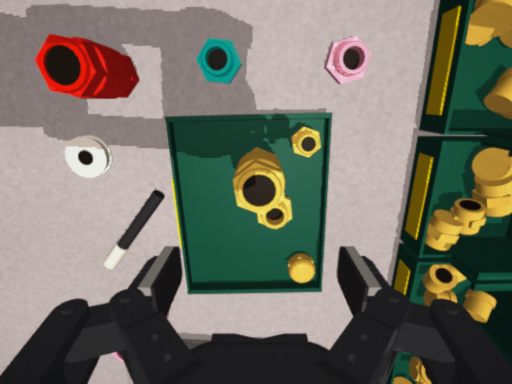

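Call:
{"op": "arm_command", "data": {"steps": [[-1, -0.03, 0, 0.95, 0], [-1, 0, 0, 0.95, 0], [-1, 0, 0, 0.95, 0], [-1, 0, 0, 0.95, 0], [-1, 0, 0, 0.95, 0], [-1, 0, 0, 0.95, 0], [-1, 0, 0, 0, 0], [-1, 0, 0, 0, 0]]}}

```text
t: 19.62
position: [0.598, 0.0352, 0.1185]
eef_rot: [-3.139, -0.0, 1.572]
contact_force: [0.6, -0.3, 0.9]
grip_width: 0.085
```

Call:
{"op": "arm_command", "data": {"steps": [[1, 0, 0, 0, 0], [1, 0, 0, 0, 0], [1, 0, 0, 0, 0], [1, 0, 0, 0, 0], [1, 0, 0, 0, 0], [1, 0, 0, 0, 0], [1, 0, 0, 0, 0], [1, 0, 0, 0, 0]]}}

```text
t: 20.28
position: [0.599, 0.0347, 0.1211]
eef_rot: [3.139, -0.0, 1.571]
contact_force: [-4.0, 1.1, 9.4]
grip_width: 0.0546
```

Call:
{"op": "arm_command", "data": {"steps": [[1, 0, 0, -0.3, 0], [1, 0, 0, -0.7, 0], [1, 0, 0, -0.95, 0], [1, 0, 0, -0.95, 0], [1, 0, 0, -0.95, 0], [1, 0, 0, -0.5, 0], [1, 0, 0, 0, 0]]}}

```text
t: 20.87
position: [0.5992, 0.0347, 0.2541]
eef_rot: [3.135, 0.0, 1.571]
contact_force: [0.3, -0.9, -5.8]
grip_width: 0.0544
```

Call:
{"op": "arm_command", "data": {"steps": [[1, 0.5, -0.02, 0, 0], [1, 0.9, -0.02, 0, 0], [1, 0.9, -0.02, 0, 0], [1, 0.9, -0.02, 0, 0], [1, 0.9, -0.02, 0, 0], [1, 0.9, -0.02, 0, 0], [1, 0.9, -0.02, 0, 0], [1, 0.9, -0.02, 0, 0], [1, 0.9, -0.02, 0, 0], [1, 0.9, -0.02, 0, 0], [1, 0.9, -0.02, 0, 0], [1, 0.85, -0.02, 0, 0], [1, 0, 0, 0, 0], [1, 0, 0, 0, 0], [1, 0, 0, 0, 0]]}}

```text
t: 22.12
position: [0.5909, 0.345, 0.2483]
eef_rot: [-3.14, 0.001, 1.571]
contact_force: [0.9, -0.8, -5.5]
grip_width: 0.0548
```

Call:
{"op": "arm_command", "data": {"steps": [[1, 0, 0, 0.8, 0], [1, 0, 0, 1, 0], [1, 0, 0, 1, 0], [1, 0, 0, 1, 0], [1, 0, 0, 0.4, 0], [1, 0, 0, 0.1, 0], [1, 0, 0, 0, 0], [1, 0, 0, 0, 0]]}}

```text
t: 22.78
position: [0.5915, 0.3446, 0.1209]
eef_rot: [3.141, -0.0, 1.57]
contact_force: [1.4, -0.3, -5.2]
grip_width: 0.0547
```

Call:
{"op": "arm_command", "data": {"steps": [[1, 0, 0, 0.05, 0], [1, 0, 0, 0.03, 0], [1, 0, 0, 0, 0], [1, 0, 0, 0, 0]]}}

```text
t: 23.12
position: [0.5915, 0.345, 0.1192]
eef_rot: [3.14, -0.0, 1.571]
contact_force: [-2.8, -3.6, 6.8]
grip_width: 0.0546
```

Call:
{"op": "arm_command", "data": {"steps": [[0, 0, 0, 0, 0], [-0.6, 0, 0, 0, 0], [-0.6, 0, 0, 0, 0], [-0.6, 0, 0, 0, 0], [-0.6, 0, 0, 0, 0], [-0.6, 0, 0, -0.5, 0], [-0.6, 0, 0, -1, 0], [-0.6, 0, 0, -1, 0], [-0.6, 0, 0, -1, 0], [-1, 0, 0, -1, 0], [-1, 0, 0, -0.8, 0], [-1, 0, 0, 0, 0]]}}

```text
t: 24.12
position: [0.592, 0.3456, 0.283]
eef_rot: [3.135, -0.003, 1.571]
contact_force: [0.2, -0.1, 0.2]
grip_width: 0.0855
```

Call:
{"op": "arm_command", "data": {"steps": [[-1, -0.95, 0.06, 0, 0], [-1, -0.95, 0.06, 0, 0], [-1, -0.95, 0.06, 0, 0], [-1, -0.95, 0.06, 0, 0], [-1, -0.95, 0.06, 0, 0], [-1, -0.95, 0.06, 0, 0], [-1, -0.95, 0.06, 0, 0], [-1, -0.95, 0.06, 0, 0], [-1, -0.95, 0.06, 0, 0], [-1, -0.95, 0.06, 0, 0], [-1, -0.95, 0.06, 0, 0], [-1, -0.95, 0.06, 0, 0], [-1, -0.97, 0.1, 0, 0], [-1, 0, 0, 1, 0], [-1, 0, 0, 1, 0], [-1, 0, 0, 1, 0], [-1, 0, 0, 0, 0], [-1, 0, 0, 0, 0]]}}

```text
t: 25.62
position: [0.6154, -0.0258, 0.1862]
eef_rot: [-3.139, -0.001, 1.571]
contact_force: [0.2, -0.2, 0.5]
grip_width: 0.0851
```

```bash
python3 look.py w5 bush; python3 - <<'E'
from h import *
d=snap('top'); print([(n,round(x['p'],2),np.round(x['centre'],3)) for n in ['valve','barrel','check'] for x in r.pinpoint(n,'top')[:3]])
E
```

```text
25.6167 [ 0.6154 -0.0258  0.1862] [-3.139  -0.0005  1.5708] [ 0.1566 -0.1973  0.5364] 0.0851041464032095
bush [(0.19, array([0.6563, 0.071 , 0.0062]), array([307.,  84.]))]
[('valve', 0.61, array([0.407, 0.325, 0.004])), ('barrel', 0.7, array([ 0.492, -0.355,  0.003])), ('barrel', 0.61, array([0.491, 0.349, 0.007])), ('barrel', 0.43, array([0.492, 0.339, 0.002])), ('check', 0.91, array([0.591, 0.343, 0.004])), ('check', 0.87, array([ 0.423,  0.15 , -0.   ])), ('check', 0.85, array([ 0.431, -0.186, -0.004]))]
```

View pics/w5.png

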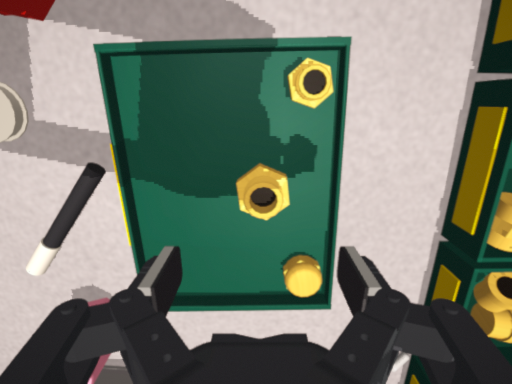

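```bash
python3 - <<'E'
from h import *
d=snap('wrist'); print(ray(d,(263,196.5),.034),ray(d,(263,192),.016))
E
```

```text
[ 0.62093722 -0.02207574  0.034     ] [ 0.62122498 -0.0238853   0.016     ]
```

Call:
{"op": "arm_command", "data": {"steps": [[-1, 0.04, 0.1, 0, 0], [-1, 0, 0, 0.9, 0], [-1, 0, 0, 0.9, 0], [-1, 0, 0, 0.8, 0], [-1, 0, 0, 0.4, 0], [-1, 0, 0, 0.12, 0], [-1, 0, 0, 0, 0], [-1, 0, 0, 0, 0]]}}

```text
t: 26.63
position: [0.6194, -0.0248, 0.0946]
eef_rot: [3.14, 0.0, 1.571]
contact_force: [0.6, 0.2, -0.1]
grip_width: 0.085
```

Call:
{"op": "arm_command", "data": {"steps": [[1, 0, 0, 0, 0], [1, 0, 0, 0, 0], [1, 0, 0, 0, 0], [1, 0, 0, 0, 0], [1, 0, 0, 0, 0], [1, 0, 0, 0, 0], [1, 0, 0, 0, 0], [1, 0, 0, 0, 0], [1, 0, 0, 0, 0], [1, 0, 0, 0, 0]]}}

```text
t: 27.47
position: [0.6191, -0.0247, 0.0942]
eef_rot: [3.141, 0.0, 1.571]
contact_force: [-2.5, 0.7, 8.3]
grip_width: 0.0336
```

Call:
{"op": "arm_command", "data": {"steps": [[1, 0, 0, -0.3, 0], [1, 0, 0, -0.7, 0], [1, 0, 0, -0.9, 0], [1, 0, 0, -0.9, 0], [1, 0, 0, -0.9, 0], [1, 0, 0, -0.9, 0], [1, 0, 0, -0.4, 0], [1, 0, 0, 0, 0], [1, 0, 0, 0, 0]]}}

```text
t: 28.22
position: [0.6187, -0.0247, 0.2427]
eef_rot: [-3.142, -0.0, 1.571]
contact_force: [-0.8, 0.2, -3.3]
grip_width: 0.0333
```

```bash
python3 - <<'E'
from h import *
d=snap('side'); b=cv2.cvtColor(d['color'],cv2.COLOR_RGB2BGR)
o=r.get_obs(); u,v=proj(d,o['position']-[0,0,.07]); print(u,v)
x0,y0=int(max(u-80,0)),int(max(v-60,0))
w=snap('wrist'); a=cv2.cvtColor(w['color'],cv2.COLOR_RGB2BGR)
cv2.imwrite('pics/g2.png',np.hstack([cv2.resize(a,(400,300)),cv2.resize(b[y0:y0+120,x0:x0+160],(400,300),interpolation=cv2.INTER_CUBIC)]))
E
```

```text
235.52054633175877 139.6537251025517
```

View pics/g2.png

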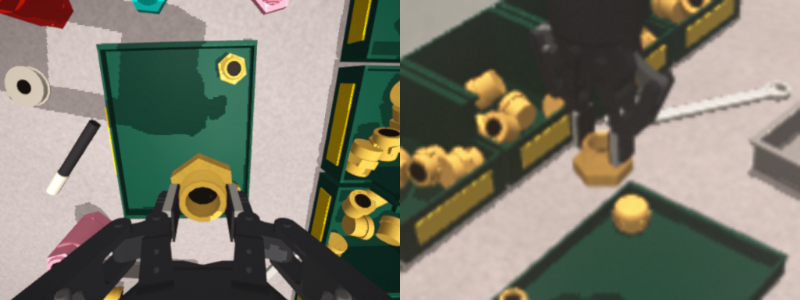

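The bush is held upright by its spigot. Carry it to the free +x half of the order tray.

Call:
{"op": "arm_command", "data": {"steps": [[1, -0.5, -0.12, 0, 0], [1, -0.9, -0.2, 0, 0], [1, -0.9, -0.2, 0, 0], [1, -0.9, -0.2, 0, 0], [1, -0.9, -0.2, 0, 0], [1, -0.9, -0.2, 0, 0], [1, -0.9, -0.2, 0, 0], [1, -0.9, -0.2, 0, 0], [1, -0.9, -0.2, 0, 0], [1, -0.9, -0.2, 0, 0], [1, -0.9, -0.2, 0, 0], [1, -0.9, -0.2, 0, 0], [1, -0.64, -0.14, 0, 0], [1, 0, 0, 0, 0], [1, 0, 0, 0, 0], [1, 0, 0, 0, 0]]}}

```text
t: 29.65
position: [0.5449, -0.3554, 0.242]
eef_rot: [-3.14, -0.002, 1.571]
contact_force: [-0.5, -0.3, -2.6]
grip_width: 0.0337
```

Call:
{"op": "arm_command", "data": {"steps": [[1, 0, 0, 0.8, 0], [1, 0, 0, 0.9, 0], [1, 0, 0, 0.9, 0], [1, 0, 0, 0.9, 0], [1, 0, 0, 0.7, 0], [1, 0, 0, 0.3, 0], [1, 0, 0, 0.1, 0], [1, 0, 0, 0, 0], [1, 0, 0, 0, 0]]}}

```text
t: 30.4
position: [0.5456, -0.3559, 0.1067]
eef_rot: [3.14, 0.001, 1.571]
contact_force: [0.8, 1.1, -2.0]
grip_width: 0.0331
```

Call:
{"op": "arm_command", "data": {"steps": [[1, 0, 0, 0.2, 0], [1, 0, 0, 0.1, 0], [1, 0, 0, 0, 0], [1, 0, 0, 0, 0]]}}

```text
t: 30.73
position: [0.545, -0.3559, 0.0964]
eef_rot: [3.142, -0.0, 1.571]
contact_force: [0.1, -0.1, -2.0]
grip_width: 0.0334
```

Call:
{"op": "arm_command", "data": {"steps": [[1, 0, 0, 0.05, 0], [1, 0, 0, 0.05, 0], [1, 0, 0, 0, 0], [1, 0, 0, 0, 0]]}}

```text
t: 31.07
position: [0.5451, -0.3561, 0.0942]
eef_rot: [3.141, 0.001, 1.571]
contact_force: [-4.1, 2.4, 9.6]
grip_width: 0.0334
```

Call:
{"op": "arm_command", "data": {"steps": [[0.1, 0, 0, 0, 0], [-0.5, 0, 0, 0, 0], [-0.5, 0, 0, 0, 0], [-0.5, 0, 0, 0, 0], [-0.5, 0, 0, 0, 0], [-0.5, 0, 0, 0, 0], [-0.5, 0, 0, -0.5, 0], [-0.5, 0, 0, -1, 0], [-0.5, 0, 0, -1, 0], [-0.5, 0, 0, -1, 0], [-1, 0, 0, -1, 0], [-1, 0, 0, -1, 0], [-1, 0, 0, -1, 0], [-1, 0, 0, 0, 0], [-1, 0, 0, 0, 0]]}}

```text
t: 32.32
position: [0.5453, -0.3561, 0.2901]
eef_rot: [3.139, 0.002, 1.571]
contact_force: [-0.4, 0.8, -1.4]
grip_width: 0.0856
```

```bash
python3 look.py w6 bush elbow order
```

```text
32.3167 [ 0.5453 -0.3561  0.2901] [3.1391 0.002  1.5709] [-0.4361  0.7854 -1.3882] 0.08557156429929215
bush [(0.83, array([ 0.5454, -0.3609,  0.0079]), array([258., 171.]))]
elbow [(0.74, array([ 0.4321, -0.3395,  0.0054]), array([171., 154.]))]
order [(0.88, array([ 0.4919, -0.3533, -0.0033]), array([218., 163.])), (0.27, array([ 0.4287, -0.3392,  0.0065]), array([168., 154.]))]
```

View pics/w6.png

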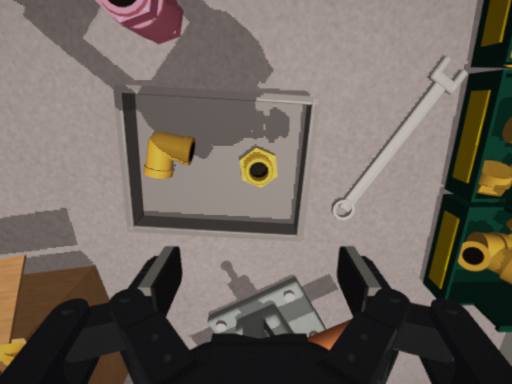

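The bush stands upright at (258,168) in the free half; the elbow at (170,153) hasn't moved. Now back to the check on the mat.

Call:
{"op": "arm_command", "data": {"steps": [[-1, 0.97, 0.06, 0, 0], [-1, 0.97, 0.06, 0, 0], [-1, 0.97, 0.06, 0, 0], [-1, 0.97, 0.06, 0, 0], [-1, 0.97, 0.06, 0, 0], [-1, 0.97, 0.06, 0, 0], [-1, 0.97, 0.06, 0, 0], [-1, 0.97, 0.06, 0, 0], [-1, 0.97, 0.06, 0, 0], [-1, 0.97, 0.06, 0, 0], [-1, 0.97, 0.06, 0, 0], [-1, 0.97, 0.06, 0, 0]]}}

```text
t: 33.52
position: [0.5663, -0.0053, 0.2874]
eef_rot: [-3.14, -0.0, 1.571]
contact_force: [-0.3, -0.6, 0.6]
grip_width: 0.0856
```

Call:
{"op": "arm_command", "data": {"steps": [[-1, 0.97, 0.06, 0, 0], [-1, 0.97, 0.06, 0, 0], [-1, 0.97, 0.06, 0, 0], [-1, 0.97, 0.06, 0, 0], [-1, 0.97, 0.06, 0, 0], [-1, 0.97, 0.06, 0, 0], [-1, 0.97, 0.06, 0, 0], [-1, 0.97, 0.06, 0, 0], [-1, 0.97, 0.06, 0, 0], [-1, 0.97, 0.06, 0, 0], [-1, 0.97, 0.06, 0, 0], [-1, 0.97, 0.06, 0, 0], [-1, 0, 0, 0, 0], [-1, 0, 0, 0, 0], [-1, 0, 0, 0, 0]]}}

```text
t: 34.77
position: [0.5881, 0.3422, 0.2874]
eef_rot: [-3.14, 0.001, 1.571]
contact_force: [-1.3, -1.0, -0.5]
grip_width: 0.0851
```

```bash
python3 look.py w7 check barrel
```

```text
34.7667 [0.5881 0.3422 0.2874] [-3.1403  0.0007  1.5711] [-1.2891 -1.0335 -0.5389] 0.08511401745386753
check [(0.72, array([ 0.5897,  0.344 , -0.0017]), array([260., 165.]))]
barrel [(0.63, array([0.4893, 0.3524, 0.0057]), array([183., 160.]))]
```

View pics/w7.png

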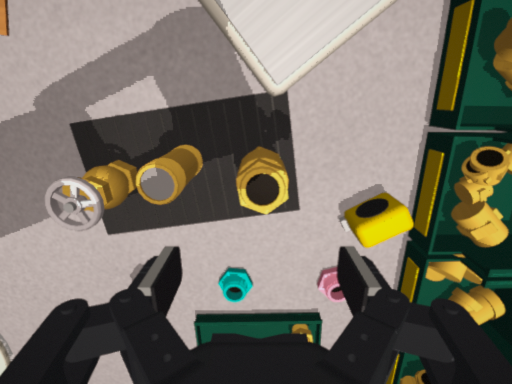

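All three stand on the mat together. Grip the check and bring it back.

Call:
{"op": "arm_command", "data": {"steps": [[-1, 0.09, 0.11, 0.9, 0], [-1, 0, 0, 0.95, 0], [-1, 0, 0, 0.95, 0], [-1, 0, 0, 0.95, 0], [-1, 0, 0, 0.95, 0], [-1, 0, 0, 0.87, 0], [-1, 0, 0, 0, 0], [-1, 0, 0, 0, 0]]}}

```text
t: 35.58
position: [0.5913, 0.3444, 0.1209]
eef_rot: [-3.14, 0.001, 1.57]
contact_force: [-0.0, -0.3, 1.1]
grip_width: 0.0855
```

Call:
{"op": "arm_command", "data": {"steps": [[1, 0, 0, 0, 0], [1, 0, 0, 0, 0], [1, 0, 0, 0, 0], [1, 0, 0, 0, 0], [1, 0, 0, 0, 0], [1, 0, 0, 0, 0], [1, 0, 0, 0, 0], [1, 0, 0, 0, 0]]}}

```text
t: 36.25
position: [0.592, 0.3455, 0.1237]
eef_rot: [3.139, -0.001, 1.571]
contact_force: [-3.4, -1.1, 9.8]
grip_width: 0.0547
```

Call:
{"op": "arm_command", "data": {"steps": [[1, 0, 0, -0.3, 0], [1, 0, 0, -0.7, 0], [1, 0, 0, -0.95, 0], [1, 0, 0, -0.95, 0], [1, 0, 0, -0.95, 0], [1, 0, 0, -0.5, 0], [1, 0, 0, 0, 0], [1, 0, 0, 0, 0], [1, 0, 0, 0, 0]]}}

```text
t: 37.0
position: [0.5911, 0.345, 0.2503]
eef_rot: [-3.14, 0.001, 1.571]
contact_force: [-0.5, -0.3, -6.9]
grip_width: 0.0547
```

Call:
{"op": "arm_command", "data": {"steps": [[1, -0.5, 0.02, 0, 0], [1, -0.9, 0.02, 0, 0], [1, -0.9, 0.02, 0, 0], [1, -0.9, 0.02, 0, 0], [1, -0.9, 0.02, 0, 0], [1, -0.9, 0.02, 0, 0], [1, -0.9, 0.02, 0, 0], [1, -0.9, 0.02, 0, 0], [1, -0.9, 0.02, 0, 0], [1, -0.9, 0.02, 0, 0], [1, -0.9, 0.02, 0, 0], [1, -0.84, 0.04, 0, 0], [1, 0, 0, 0, 0], [1, 0, 0, 0, 0], [1, 0, 0, 0, 0], [1, 0, 0, 0, 0]]}}

```text
t: 38.33
position: [0.599, 0.0356, 0.2511]
eef_rot: [-3.141, -0.0, 1.571]
contact_force: [0.6, -0.1, -6.5]
grip_width: 0.0542
```

Call:
{"op": "arm_command", "data": {"steps": [[1, 0, 0, 0.8, 0], [1, 0, 0, 1, 0], [1, 0, 0, 1, 0], [1, 0, 0, 0.9, 0], [1, 0, 0, 0.4, 0], [1, 0, 0, 0, 0], [1, 0, 0, 0, 0], [1, 0, 0, 0, 0]]}}

```text
t: 39.0
position: [0.6, 0.0353, 0.1305]
eef_rot: [3.139, -0.0, 1.571]
contact_force: [-0.4, 0.1, -6.3]
grip_width: 0.0548
```

Call:
{"op": "arm_command", "data": {"steps": [[1, -0.02, -0.02, 0.15, 0], [1, 0, 0, 0.05, 0], [1, 0, 0, 0.04, 0], [1, 0, 0, 0, 0], [1, 0, 0, 0, 0]]}}

```text
t: 39.42
position: [0.5991, 0.0343, 0.1237]
eef_rot: [3.14, 0.0, 1.571]
contact_force: [-7.8, -0.2, 15.1]
grip_width: 0.0544
```

Call:
{"op": "arm_command", "data": {"steps": [[0, 0, 0, -0.02, 0], [-0.6, 0, 0, 0, 0], [-0.6, 0, 0, 0, 0], [-0.6, 0, 0, 0, 0], [-0.6, 0, 0, 0, 0], [-0.6, 0, 0, -0.5, 0], [-0.6, 0, 0, -1, 0], [-0.6, 0, 0, -1, 0], [-0.6, 0, 0, -1, 0], [-1, 0, 0, -1, 0], [-1, 0, 0, -1, 0], [-1, 0, 0, 0, 0]]}}

```text
t: 40.42
position: [0.5998, 0.0343, 0.2935]
eef_rot: [3.133, 0.0, 1.571]
contact_force: [0.1, 0.0, -0.0]
grip_width: 0.0853
```

Call:
{"op": "arm_command", "data": {"steps": [[-1, 0.95, -0.32, 0, 0], [-1, 0.95, -0.32, 0, 0], [-1, 0.95, -0.32, 0, 0], [-1, 0.95, -0.32, 0, 0], [-1, 0.95, -0.32, 0, 0], [-1, 0.95, -0.32, 0, 0], [-1, 0.95, -0.32, 0, 0], [-1, 0.95, -0.32, 0, 0], [-1, 0.95, -0.32, 0, 0], [-1, 0.95, -0.32, 0, 0], [-1, 1, -0.35, 0, 0], [-1, 0, 0, 0, 0], [-1, 0, 0, 0, 0], [-1, 0, 0, 0, 0]]}}

```text
t: 41.58
position: [0.4923, 0.3492, 0.2869]
eef_rot: [-3.142, 0.0, 1.571]
contact_force: [0.4, -0.9, 0.8]
grip_width: 0.0852
```

Call:
{"op": "arm_command", "data": {"steps": [[-0.5, 0, 0, 0, 0], [-0.5, 0, 0, 0, 0], [-0.5, 0, 0, 0, 0], [-0.5, 0, 0, 0.9, 0], [-0.5, 0, 0, 0.95, 0], [-0.5, 0, 0, 0.95, 0], [-0.5, 0, 0, 0.95, 0], [-0.5, 0, 0, 0.95, 0], [-0.5, 0, 0, 0.4, 0], [-0.5, 0, 0, 0, 0], [-0.5, 0, 0, 0, 0]]}}

```text
t: 42.5
position: [0.4925, 0.3491, 0.1344]
eef_rot: [-3.141, -0.0, 1.57]
contact_force: [0.5, 1.2, -0.2]
grip_width: 0.0642
```

Call:
{"op": "arm_command", "data": {"steps": [[1, 0, 0, 0, 0], [1, 0, 0, 0, 0], [1, 0, 0, 0, 0], [1, 0, 0, 0, 0], [1, 0, 0, 0, 0], [1, 0, 0, 0, 0], [1, 0, 0, 0, 0], [1, 0, 0, 0, 0]]}}

```text
t: 43.17
position: [0.4925, 0.3495, 0.1352]
eef_rot: [3.14, -0.001, 1.571]
contact_force: [-1.3, -1.5, 6.0]
grip_width: 0.0408
```

Call:
{"op": "arm_command", "data": {"steps": [[1, 0, 0, -0.3, 0], [1, 0, 0, -0.7, 0], [1, 0, 0, -0.95, 0], [1, 0, 0, -0.95, 0], [1, 0, 0, -0.95, 0], [1, 0, 0, -0.7, 0], [1, 0, 0, 0, 0], [1, 0, 0, 0, 0], [1, 0, 0, 0, 0]]}}

```text
t: 43.92
position: [0.4918, 0.3492, 0.2696]
eef_rot: [-3.14, 0.001, 1.571]
contact_force: [-0.3, -0.6, -4.7]
grip_width: 0.0407
```

Call:
{"op": "arm_command", "data": {"steps": [[1, -0.6, 0.15, 0, 0], [1, -0.95, 0.23, 0, 0], [1, -0.95, 0.23, 0, 0], [1, -0.95, 0.23, 0, 0], [1, -0.95, 0.23, 0, 0], [1, -0.95, 0.23, 0, 0], [1, -0.95, 0.23, 0, 0], [1, -0.95, 0.23, 0, 0], [1, -0.95, 0.23, 0, 0], [1, -0.95, 0.23, 0, 0], [1, -0.95, 0.23, 0, 0], [1, -0.95, 0.23, 0, 0], [1, -0.95, 0.23, 0, 0], [1, -0.95, 0.23, 0, 0], [1, -0.95, 0.23, 0, 0], [1, -0.58, 0.22, 0, 0], [1, 0, 0, 0, 0], [1, 0, 0, 0, 0], [1, 0, 0, 0, 0]]}}

```text
t: 45.5
position: [0.5995, -0.0847, 0.2693]
eef_rot: [-3.14, -0.001, 1.571]
contact_force: [0.7, -0.1, -4.0]
grip_width: 0.0406
```

Call:
{"op": "arm_command", "data": {"steps": [[1, 0, 0, 0.8, 0], [1, 0, 0, 1, 0], [1, 0, 0, 1, 0], [1, 0, 0, 0.9, 0], [1, 0, 0, 0.5, 0], [1, 0, 0, 0.1, 0], [1, 0, 0, 0, 0], [1, 0, 0, 0, 0], [1, 0, 0, 0, 0]]}}

```text
t: 46.25
position: [0.6004, -0.0848, 0.1432]
eef_rot: [3.14, 0.0, 1.571]
contact_force: [0.4, -1.2, -2.9]
grip_width: 0.0407
```

Call:
{"op": "arm_command", "data": {"steps": [[1, 0, -0.03, 0.2, 0], [1, 0, 0, 0.06, 0], [1, 0, 0, 0.04, 0], [1, 0, 0, 0, 0], [1, 0, 0, 0, 0]]}}

```text
t: 46.67
position: [0.5994, -0.0851, 0.1352]
eef_rot: [3.139, 0.001, 1.571]
contact_force: [-9.9, 2.2, 25.6]
grip_width: 0.0409
```

Call:
{"op": "arm_command", "data": {"steps": [[1, 0, 0, -0.04, 0], [0.1, 0, 0, 0, 0], [-0.4, 0, 0, 0, 0], [-0.4, 0, 0, 0, 0], [-0.4, 0, 0, 0, 0], [-0.4, 0, 0, 0, 0], [-0.4, 0, 0, -0.5, 0], [-0.4, 0, 0, -1, 0], [-0.4, 0, 0, -1, 0], [-0.4, 0, 0, -1, 0], [-1, 0, 0, -1, 0], [-1, 0, 0, -0.9, 0], [-1, 0, 0, 0, 0]]}}

```text
t: 47.75
position: [0.5999, -0.0852, 0.3016]
eef_rot: [3.134, 0.002, 1.571]
contact_force: [0.9, 0.8, -0.3]
grip_width: 0.0853
```

Call:
{"op": "arm_command", "data": {"steps": [[-1, 0.91, -0.43, 0, 0], [-1, 0.91, -0.43, 0, 0], [-1, 0.91, -0.43, 0, 0], [-1, 0.91, -0.43, 0, 0], [-1, 0.91, -0.43, 0, 0], [-1, 0.91, -0.43, 0, 0], [-1, 0.91, -0.43, 0, 0], [-1, 0.91, -0.43, 0, 0], [-1, 0.91, -0.43, 0, 0], [-1, 0.91, -0.43, 0, 0], [-1, 0.91, -0.43, 0, 0], [-1, 0.91, -0.43, 0, 0], [-1, 0.91, -0.43, 0, 0], [-1, 0.91, -0.43, 0, 0], [-1, 0.9, -0.46, 0, 0], [-1, 0, 0, 0, 0], [-1, 0, 0, 0, 0], [-1, 0, 0, 0, 0]]}}

```text
t: 49.25
position: [0.4046, 0.324, 0.2956]
eef_rot: [-3.141, 0.0, 1.571]
contact_force: [0.1, 0.3, -0.3]
grip_width: 0.0855
```

```bash
python3 look.py w8 valve; python3 - <<'E'
from h import *
d=snap('top'); print([(n,round(x['p'],2),np.round(x['centre'],3)) for n in ['barrel','check','bush'] for x in r.pinpoint(n,'top')[:3]])
d=snap('side'); print([(n,round(x['p'],2),np.round(x['centre'],3)) for n in ['barrel','check','bush'] for x in r.pinpoint(n,'side')[:3]])
E
```

```text
49.25 [0.4046 0.324  0.2956] [-3.1415  0.0002  1.5714] [ 0.1136  0.3238 -0.2662] 0.08551122840688506
valve [(0.57, array([0.4061, 0.328 , 0.006 ]), array([260., 163.]))]
[('barrel', 0.42, array([ 0.492,  0.34 , -0.001])), ('check', 0.81, array([ 0.432, -0.185, -0.002])), ('check', 0.77, array([ 0.424,  0.15 , -0.001])), ('check', 0.6, array([0.598, 0.033, 0.001])), ('bush', 0.75, array([ 0.552,  0.161, -0.003])), ('bush', 0.68, array([0.701, 0.16 , 0.001])), ('bush', 0.58, array([ 0.55 , -0.358,  0.004]))]
[('barrel', 0.71, array([0.595, 0.03 , 0.   ])), ('barrel', 0.22, array([ 0.495,  0.338, -0.   ])), ('check', 0.72, array([ 0.42 ,  0.145, -0.002])), ('check', 0.61, array([ 0.407,  0.325, -0.002])), ('check', 0.41, array([0.594, 0.031, 0.002])), ('bush', 0.67, array([0.555, 0.162, 0.002]))]
```

View pics/w8.png

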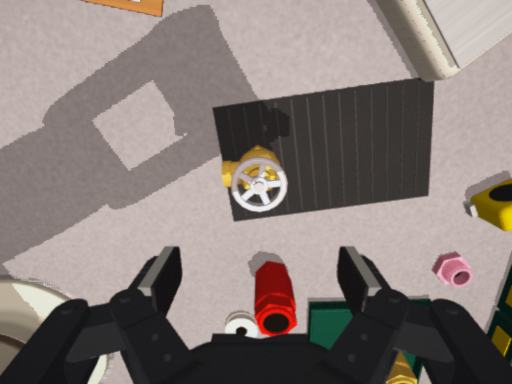

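The valve is as I left it (wheel at (258,184)). Grip it.

Call:
{"op": "arm_command", "data": {"steps": [[-1, 0, 0, 0.9, 0], [-1, 0, 0, 0.95, 0], [-1, 0, 0, 0.95, 0], [-1, 0, 0, 0.95, 0], [-1, 0, 0, 0.8, 0], [-1, 0, 0, 0, 0], [-1, 0, 0, 0, 0]]}}

```text
t: 50.33
position: [0.4044, 0.324, 0.1592]
eef_rot: [-3.14, 0.001, 1.571]
contact_force: [1.1, -0.5, 1.0]
grip_width: 0.0853
```

Call:
{"op": "arm_command", "data": {"steps": [[1, 0, 0, 0, 0], [1, 0, 0, 0, 0], [1, 0, 0, 0, 0], [1, 0, 0, 0, 0], [1, 0, 0, 0, 0], [1, 0, 0, 0, 0], [1, 0, 0, 0, 0], [1, 0, 0, 0, 0]]}}

```text
t: 51.0
position: [0.4051, 0.3247, 0.1615]
eef_rot: [3.139, -0.002, 1.571]
contact_force: [-2.7, -1.3, 12.0]
grip_width: 0.054
```

Call:
{"op": "arm_command", "data": {"steps": [[1, 0, 0, -0.3, 0], [1, 0, 0, -0.7, 0], [1, 0, 0, -0.95, 0], [1, 0, 0, -0.95, 0], [1, 0, 0, -0.95, 0], [1, 0, 0, -0.6, 0], [1, 0, 0, 0, 0], [1, 0, 0, 0, 0], [1, 0, 0, 0, 0]]}}

```text
t: 51.75
position: [0.4042, 0.324, 0.2917]
eef_rot: [-3.14, 0.001, 1.571]
contact_force: [-0.1, -0.3, -5.4]
grip_width: 0.0539
```

Call:
{"op": "arm_command", "data": {"steps": [[1, -0.45, 0.22, 0, 0], [1, -0.91, 0.4, 0, 0], [1, -0.91, 0.4, 0, 0], [1, -0.91, 0.4, 0, 0], [1, -0.91, 0.4, 0, 0], [1, -0.91, 0.4, 0, 0], [1, -0.91, 0.4, 0, 0], [1, -0.91, 0.4, 0, 0], [1, -0.91, 0.4, 0, 0], [1, -0.91, 0.4, 0, 0], [1, -0.91, 0.4, 0, 0], [1, -0.91, 0.4, 0, 0], [1, -0.91, 0.4, 0, 0], [1, -0.45, 0.22, 0, 0], [1, 0, 0, 0, 0], [1, 0, 0, 0, 0], [1, 0, 0, 0, 0]]}}

```text
t: 53.17
position: [0.5614, -0.0299, 0.2919]
eef_rot: [-3.14, -0.001, 1.571]
contact_force: [0.1, -0.8, -4.6]
grip_width: 0.0537
```

```bash
python3 - <<'E'
from h import *
d=snap('wrist'); a=cv2.cvtColor(d['color'],cv2.COLOR_RGB2BGR)
s=snap('side'); b=cv2.resize(cv2.cvtColor(s['color'],cv2.COLOR_RGB2BGR)[80:272,150:406],(512,384),interpolation=cv2.INTER_CUBIC)
cv2.imwrite('pics/g3.png',cv2.resize(np.hstack([a,b]),(800,300)))
E
```

```text
(no output)
```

View pics/g3.png

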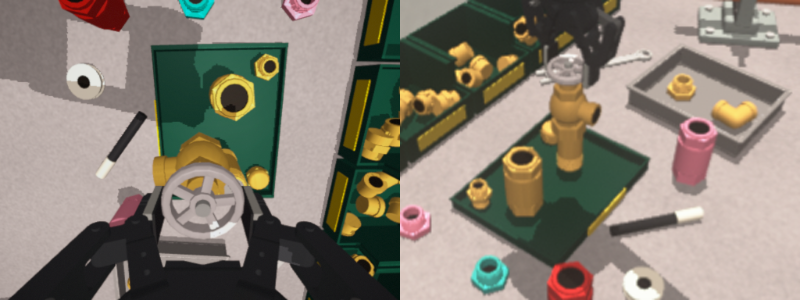

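Check and barrel are standing back in the tray; the valve is above its spot. Lower it.

Call:
{"op": "arm_command", "data": {"steps": [[1, -0.02, 0, 0.8, 0], [1, 0, 0, 1, 0], [1, 0, 0, 1, 0], [1, 0, 0, 0.9, 0], [1, 0, 0, 0.4, 0], [1, 0, 0, 0, 0], [1, 0, 0, 0, 0], [1, 0, 0, 0, 0]]}}

```text
t: 53.93
position: [0.5625, -0.0309, 0.1717]
eef_rot: [3.139, 0.0, 1.571]
contact_force: [-0.1, -0.5, -4.9]
grip_width: 0.0538
```

Call:
{"op": "arm_command", "data": {"steps": [[1, 0, -0.03, 0.2, 0], [1, 0, 0, 0.06, 0], [1, 0, 0, 0.04, 0], [1, 0, 0, 0, 0], [1, 0, 0, 0, 0]]}}

```text
t: 54.35
position: [0.5611, -0.0311, 0.1616]
eef_rot: [3.141, 0.0, 1.571]
contact_force: [-3.1, 0.9, 6.1]
grip_width: 0.0538
```

Touched down. Release, rise, and back off towards the front to clear the view.

Call:
{"op": "arm_command", "data": {"steps": [[0.1, 0, 0, 0, 0], [-0.6, 0, 0, 0, 0], [-0.6, 0, 0, 0, 0], [-0.6, 0, 0, 0, 0], [-0.6, 0, 0, 0, 0], [-0.6, 0, 0, 0, 0], [-0.6, 0, 0, -0.5, 0], [-0.6, 0, 0, -1, 0], [-0.6, 0, 0, -1, 0], [-0.6, 0, 0, -1, 0], [-1, 0, 0, -1, 0], [-1, 0, 0, -1, 0], [-1, 0, 0, -1, 0], [-1, 0, 0, 0, 0], [-1, 0, 0, 0, 0]]}}

```text
t: 55.6
position: [0.5612, -0.0311, 0.3573]
eef_rot: [3.139, 0.0, 1.571]
contact_force: [0.1, -0.1, -0.6]
grip_width: 0.0854
```

Call:
{"op": "arm_command", "data": {"steps": [[-1, 0, -0.9, 0, 0], [-1, 0, -0.9, 0, 0], [-1, 0, -0.9, 0, 0], [-1, 0, -0.9, 0, 0], [-1, 0, -0.9, 0, 0], [-1, 0, -0.6, 0, 0], [-1, 0, 0, 0, 0], [-1, 0, 0, 0, 0], [-1, 0, 0, 0, 0], [-1, 0, 0, 0, 0]]}}

```text
t: 56.43
position: [0.4085, -0.0311, 0.3552]
eef_rot: [-3.141, -0.0, 1.571]
contact_force: [-1.2, -0.3, -0.0]
grip_width: 0.0854
```

```bash
python3 - <<'E'
from h import *
for cam in ['top','side','wrist']:
    d=snap(cam,'end_'+cam)
    for n in ['valve','check','barrel','bush','cap','nipple','elbow']:
        print(cam,n,[(round(x['p'],2),np.round(x['centre'],3)) for x in r.pinpoint(n,cam)[:4]])
T=cv2.imread('pics/end_top.png')[140:260,180:420];S=cv2.imread('pics/end_side.png')[100:300,140:440]
t0=cv2.imread('pics/top0.png')[140:260,180:420]; s0=cv2.imread('pics/side0.png')[100:300,140:440]
f=lambda a,h:cv2.resize(a,(400,h),interpolation=cv2.INTER_CUBIC)
cv2.imwrite('pics/end.png',np.vstack([np.hstack([f(t0,200),f(T,200)]),np.hstack([f(s0,267),f(S,267)])]))
E
```

```text
top valve [(0.64, array([ 0.562, -0.032,  0.003])), (0.33, array([0.596, 0.033, 0.006]))]
top check [(0.8, array([0.602, 0.034, 0.006])), (0.72, array([ 0.421,  0.147, -0.   ]))]
top barrel [(0.62, array([ 0.6  , -0.086,  0.004]))]
top bush [(0.77, array([ 0.552,  0.163, -0.002])), (0.64, array([ 0.547, -0.36 ,  0.006])), (0.57, array([0.699, 0.16 , 0.002]))]
top cap [(0.58, array([ 0.658, -0.114,  0.005])), (0.42, array([0.599, 0.034, 0.007]))]
top nipple [(0.44, array([0.653, 0.068, 0.002])), (0.25, array([ 0.589, -0.027,  0.002]))]
top elbow [(0.62, array([ 0.436, -0.34 ,  0.006]))]
side valve [(0.77, array([ 0.559, -0.027, -0.001])), (0.3, array([ 0.588, -0.026,  0.   ]))]
side check [(0.93, array([ 0.422,  0.148, -0.002])), (0.62, array([0.595, 0.03 , 0.002]))]
side barrel [(0.89, array([ 0.597, -0.086,  0.005]))]
side bush [(0.8, array([ 0.698,  0.163, -0.001])), (0.67, array([ 0.546, -0.357,  0.001])), (0.55, array([ 0.555,  0.16 , -0.003])), (0.24, array([ 0.562, -0.028,  0.001]))]
side cap [(0.67, array([ 0.662, -0.115,  0.003]))]
side nipple [(0.64, array([0.657, 0.069, 0.006]))]
side elbow [(0.95, array([ 0.432, -0.34 ,  0.001]))]
wrist valve [(0.52, array([ 0.545, -0.359,  0.009]))]
wrist check [(0.72, array([ 0.596,  0.033, -0.   ])), (0.56, array([ 0.436, -0.182, -0.002])), (0.55, array([ 0.425,  0.148, -0.007])), (0.18, array([ 0.564, -0.024,  0.001]))]
wrist barrel [(0.6, array([ 0.599, -0.086,  0.001]))]
wrist bush [(0.87, array([ 0.547,  0.162, -0.001])), (0.84, array([ 0.702,  0.162, -0.   ])), (0.77, array([ 0.543, -0.36 ,  0.004]))]
wrist cap []
wrist nipple [(0.8, array([0.66 , 0.071, 0.007]))]
wrist elbow [(0.79, array([ 0.433, -0.338,  0.007])), (0.4, array([ 0.544, -0.362,  0.007]))]
```

View pics/end.png

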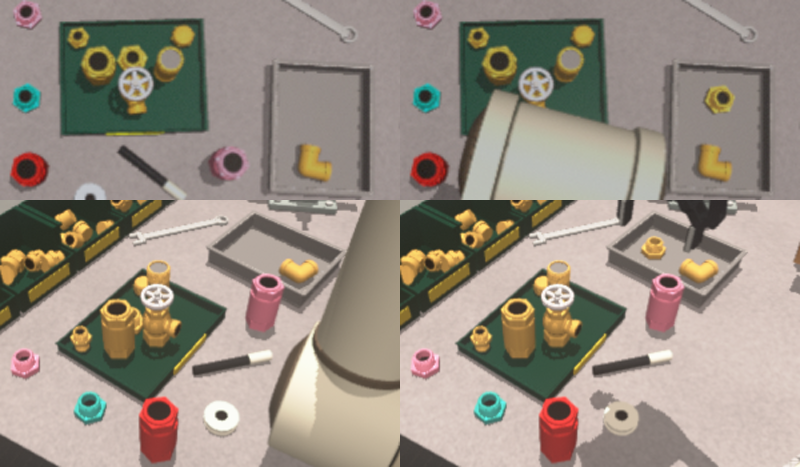

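The end views match the start views in both cameras. All three fittings are upright in their places and the bush stands in the order tray.

```bash
python3 -c "
from bench import r
print(r.hand_in())"
```

```text
the job is handed in; nothing more can be done
None
```

The job is done and handed in at about 56 s of the 144 s allowed. I stood the valve, barrel and check together on the mat and put the bush upright in the free half of the order tray. Then I returned the check, barrel and valve to the stock tray.

**Last checks:**
- **Tall fittings:** all three stand upright, within about 4 mm of where they first stood, which is as fine as the detections measure. The valve's outlet still faces the front.
- **Bush:** upright at about (0.546, -0.358) in the order tray.
- **Left alone:** the cap, nipple and elbow stayed within detection noise of their starting positions. The pink, red and turquoise look-alikes were not touched.
- **Forces:** the highest wrist force I saw was about 27 N, during a set-down. No grasp slipped.

**Disagreements:** the wrist camera's only "valve" report was in fact the bush, and it did not report the cap. The top and side cameras and the picture show both in place. In the top view the arm hid the front of the stock tray, so the valve's outlet and foot were confirmed from the side camera only.

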